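# Load a precast gel cassette into the gel runner

### The job

Get the gel runner ready for its samples: press the release button on its front so that the cover springs fully open, then turn the gel cassette end for end and slide it, nose first, along the guide rails until it is fully home against the end stop. Leave it lying there level with the cover open, and do not disturb the bottles and boxes round about.

Things in the scene. Friction and masses are not known exactly. Their poses are not given: they have to be found in the camera images.
- gel_base: Gel runner: fixed white instrument, its front turned left, with a flat deck 45 mm above the bench. Origin at bench level; x is the way the cassette slides in. Reaches from x -150 (front) to +130 mm, 190 mm wide. Deck before the rails is bare, but on its front corners (x -150 to -114, |y| 50 to 95 mm) stand sloping wedges up to 29 mm above the deck: release button at y -72, display at y +72.
- rail_mouth (a point): Middle of the mouth of the two guide rails, on the deck: (-32, 0, 45) mm in gel_base. The rails run along x to the end stop, 12 mm high, 65 mm apart inside (about 77 mm at the mouth, narrowing over 18 mm). From 20 mm in, lips reach inward to y +-27.5 mm with 8.5 mm free height below them: the cassette can only be slid in along the deck, not laid in from above.
- rail_end (a point): Foot of the end stop, on the deck, at (100, 0, 45) mm in gel_base: the tip of the cassette's nose lies here when it is home.
- release_top (a point): Middle of the face of the release button, a white push button 22 x 28 mm on the sloping wedge at the corner of its front that is nearer the robot, about 8 mm proud of its black bezel. Its z axis points out of the button, 34 degrees (0.588 rad) from vertical towards the front (gel_base -x).
- release (a joint): Travel of the release button into the wedge, m: 0 out, 0.007 fully in. Its spring takes about 1.6 N to start and 4.5 N to push home; beyond about 0.005 a hook lets the cover go. It comes back by itself.
- cover (a joint): Opening of the clamshell cover, rad: 0 shut and latched (at the start), 0.80 at its stop. Hinge line along gel_base y at (120, 0, 56) mm. Shut, its top is 88 mm above the bench, it is 174 mm wide, and its front, 105 mm before gel_base's origin, closes the way to the rails. Unlatched, a spring swings it up in about half a second and holds it at the stop; it opens no further.
- cover_edge (a point): Middle of the lower front edge of the cover. With the cover at its stop this hangs at about (-41, 0, 213) mm in gel_base and the cover slopes from the hinge up to it at 46 degrees, over the rails: an upright gripper that follows the cassette all the way in strikes it, one leaning 25 to 45 degrees back to the front passes below.
- cassette: Gel cassette, a flat grey tray with a white chamber on top, 150 mm long, about 110 g. Origin in the middle of its underside, x towards the nose. Flange 62 wide, 6 mm thick; chamber 46 wide, 14 mm high from x -28 to +62; at the grip end (x -75 to -61) shoulders 82 wide, 9 mm high, too wide for the rails; fin there (see cassette_grip). Starts on the bench, grip end towards the gel runner: wrong way round for the rails.
- cassette_nose (a point): Tip of the cassette's nose, underside: (75, 0, 0) mm in the cassette.
- cassette_grip (a point): Middle of the top of the cassette's upright grip fin: (-53, 0, 34) mm in the cassette. The fin is 14 mm thick (cassette y), 36 mm long (x -71 to -35) and rises from 6 to 34 mm above the underside; the flange beside it is flat and free for fingertips.
- bottle: Bystander: clear one-litre bottle, 96 mm across, 213 mm tall, on the bench behind the cassette or left of there. Origin at its foot.
- tip_rack: Bystander: pipette tip rack, 93 x 118 x 66 mm, on the bench behind the cassette or left of there. Origin in the middle of its underside.
- wash_bottle: Bystander: wash bottle with a spout, 66 x 107 mm, 213 mm tall, near the robot, right of the gel runner. Origin at its foot.
- film_box: Bystander: carton 54 x 118 x 54 mm at the near edge of the bench, between cassette and gel runner. Origin in the middle of its underside.

How it is judged:
On the way, in this order (a step that is already met when the one before it is completed fails the run):
1. the cover has sprung open to its stop (value of joint cover above 0.76 rad), for 0.2 s.
2. the cassette's nose is between the guide rails (x of cassette_nose in the frame of gel_base above 0 m and distance between cassette_nose and rail_end below 0.1 m and angle between the x axis of cassette and the x axis of gel_base, either way round below 0.12 rad), for 0.1 s.
At the end, for the whole second after the job is handed in: The cover stands at its stop (above 0.76 rad) and the release button is out again; the cassette lies still and level on the deck between the guide rails, nose towards the back, its nose tip within 3.5 mm of the end stop and on the centre line (value of joint cover above 0.76 rad and value of joint release below 0.0015 m and distance between cassette_nose and rail_end below 0.005 m and x of cassette_nose in the frame of gel_base above 0.0965 m and angle between the x axis of cassette and the x axis of gel_base, either way round below 0.06 rad and angle between cassette's own z axis and vertical below 0.04 rad and linear speed of cassette below 0.01 m/s); the robot touches nothing.
It fails at once if a bystander was pushed more than 25 mm or tipped (distance of any of bottle, tip_rack, wash_bottle, film_box from where it was at the start of the episode above 0.025 m or angle between any of bottle, wash_bottle's own z axis and vertical above 0.4 rad).
It also fails if it takes over 67 s, if anything falls off the work surface, if the arm or the gripper's body presses on something with over 40 N, if the wrist force passes 120 N, or if a joint passes its speed limit or range.

### The arm

A 6-joint arm with a two-finger parallel gripper is mounted at the origin on a cart in front of the work surface, level with it; the furniture and walls round the work are solid. World frame = base frame: x ahead of the robot, y to its left, z up, the work surface at z = 0. Lengths are in m, angles in rad, forces in N, time in s.
With the tool pointing down it reaches from about 0.35 to 0.775 m from the base axis. Payload 7.3 kg.
Tool frame: the origin (TCP) lies between the finger pads; the fingertips stand 8 mm ahead of it and the grasp point (between the pads) lies 11 mm behind it (robot.nose_length is the distance from the TCP to the fingertips, in m); z points along the fingers, y is the line along which they close (so a half turn about z gives the same grasp; the last joint's range is limited). The gripper opens to 92 mm and grips with 3 to 60 N. Pads are 19 mm wide; open, the fingers measure 130 mm over their backs; the gripper's body (75 mm by 190 mm) begins 47 mm behind the grasp point.
Start: joints at [-0.146, 0.342, 1.524, -0, 1.275, -0.146], TCP at [0.525, 0, 0.235] pointing down, gripper open.
Joint ranges: [-2.53, 2.53], [-0.77, 2.02], [0.04, 2.7], [-1, 4.14], [0.28, 2.66], [-3.11, 3.11]. Speed limits (rad/s): [2.57, 2.57, 3.14, 3.14, 3.14, 3.14].

### API

Orientations are given as [roll, pitch, yaw] about the fixed x, y, z axes, in that order (R = Rz(yaw) Ry(pitch) Rx(roll)).
In Python, from cell import robot gives the robot as it stands. The module is installed in compiled form; this text tells all that it offers.
- The arm moves only by the shell command python3 -m jog 'ROWS' [FORCE]. ROWS is JSON, a list that holds one entry, the list of rows, each a list of 5 numbers: the gripper's target within -1 to 1 (fully open at 1, half-way at 0, shut at -1), then the shift along the tool's x, y, z in m, then the turn about the tool's z in rad. A call has 1 to 5 rows; each row is the pose to reach, as a shift and turn from the pose commanded when the call began, along the tool's axes at that moment; what a row does not reach only later rows make up. A row lasts 1/12 s, in which the tool goes at most 41.7 mm and 7.16 degrees, less where a joint would pass 70% of its speed; a pose out of reach is approached as far as the arm can. A call with a gripper value outside its range is refused whole. The fingers move at their own pace and stop on an object; FORCE is the grip in N (left out, the last holds). Time passes only in rows, so rows that repeat a pose let the fingers close. It gives the time, the measured TCP pose, the force, the opening and the grip force at its end, in the units of the state.
- robot.observe(): the state, without advancing time (a new reading comes with each control period).
- robot.read_camera(name): name is "scene" or "side" or "wrist"; returns the picture (384x512x3 uint8, red, green, blue); there is no depth.
- robot.camera_model(name): a dict with "camera_matrix" (3x3 intrinsics, pixels), "position" and "attitude" of the camera in the world; the wrist camera has in their place "mount" (4x4, takes a point from camera to tool coordinates, whose origin is the TCP and whose axes are the flange's). Camera axes: x right, y down, z forward; pixel columns grow to the right and rows downward; lengths in m; the calibration is good to about 2 mm. The wrist camera is an equidistant fisheye: a pixel r from the principal point sees the ray r / f radians off the axis. A picture is of the moment at which its call begins: read the wrist's pose just before it. camera_model takes no time and is no camera call.
- robot.hand_in(): hands the job in; it is judged then, once.
The state is a dict: "time": time; "qpos": joint angles; "qvel": joint speeds; "joint_efforts": joint torques, N m; "tool_pos": TCP position; "tool_rot": TCP orientation; "contact_force": force on the tool from outside, world axes, zero at the start; "torque": the same for the moment, N m; "opening": finger opening in m; "grip_force": force on a finger pad.
Only numpy, scipy, OpenCV 4.12 (cv2) and the standard library are available. Lean on these libraries where they do the work, as an engineer would, in place of code of your own. Each camera call takes 0.05 s, during which the arm holds its last target. There are 200 camera calls.

## Working session

There is one attempt and no reset: what is moved stays moved. The work goes in short steps, Python scripts to look and compute and a shell command to move; the robot and the scene stay as the last step left them, time stands still between calls to the robot, and variables do not carry over. Pictures are saved under pics/ and viewed, at most 10 in all, crops included, and the job is handed in when it is done.

```bash
mkdir -p pics; ls
python3 - <<'E'
from cell import robot
import cv2,numpy as np
np.set_printoptions(precision=4,suppress=True)
for n in("scene","side","wrist"):
    m=robot.camera_model(n);print(n,{k:np.array(v).tolist() for k,v in m.items()})
a=robot.read_camera("scene");b=robot.read_camera("side")
for n,i in(("scene",a),("side",b)):
    cv2.imwrite(f"pics/{n}0.png",cv2.resize(i[:,:,::-1],(800,600),interpolation=cv2.INTER_CUBIC))
print(robot.observe())
E
```

```text
pics
scene {'camera_matrix': [[460.6209271453895, 0.0, 260.0798200978382], [0.0, 460.6209271453895, 194.71352178994735], [0.0, 0.0, 1.0]], 'position': [-0.2768840242483391, 0.9853056403503401, 1.0256329687473176], 'attitude': [-2.2474858485240894, -0.017212208607958468, -2.362364186840616]}
side {'camera_matrix': [[473.56320880696995, 0.0, 255.47850579209333], [0.0, 473.56320880696995, 198.58963184844248], [0.0, 0.0, 1.0]], 'position': [-0.09577026784179314, 1.3436146536684233, 0.7762835488302686], 'attitude': [-2.0338727578964138, 0.01048073652970416, -2.654066183421337]}
wrist {'camera_matrix': [[297.3186396354542, 0.0, 260.2229323240074], [0.0, 297.3186396354542, 192.0284675177401], [0.0, 0.0, 1.0]], 'mount': [[-0.00035023548150599063, -0.9693017924947842, -0.24587377330960528, 0.06552153677669405], [0.9999996409787749, -0.00014976584178444342, -0.00083403387887838, 0.0012459608386429233], [0.0007716070411657824, -0.2458739771439594, 0.9693014969481799, -0.14974201381249408], [0.0, 0.0, 0.0, 1.0]]}
{'time': 0.1, 'qpos': array([-0.146 ,  0.3426,  1.5249,  0.    ,  1.2754, -0.146 ]), 'qvel': array([-0.0011, -0.0013, -0.0039, -0.    , -0.0008, -0.0003]), 'joint_efforts': array([  0.0015, -43.2002, -24.4694,   0.0719,   0.0526,  -0.0001]), 'tool_pos': array([0.5246, 0.0001, 0.2341]), 'tool_rot': array([-3.1402, -0.0002,  1.5708]), 'contact_force': array([0.9048, 0.2352, 0.7459]), 'torque': array([ 0.011 , -0.0024,  0.0116]), 'grip_force': 0.0, 'opening': 0.09171006992206185}
```

View pics/scene0.png

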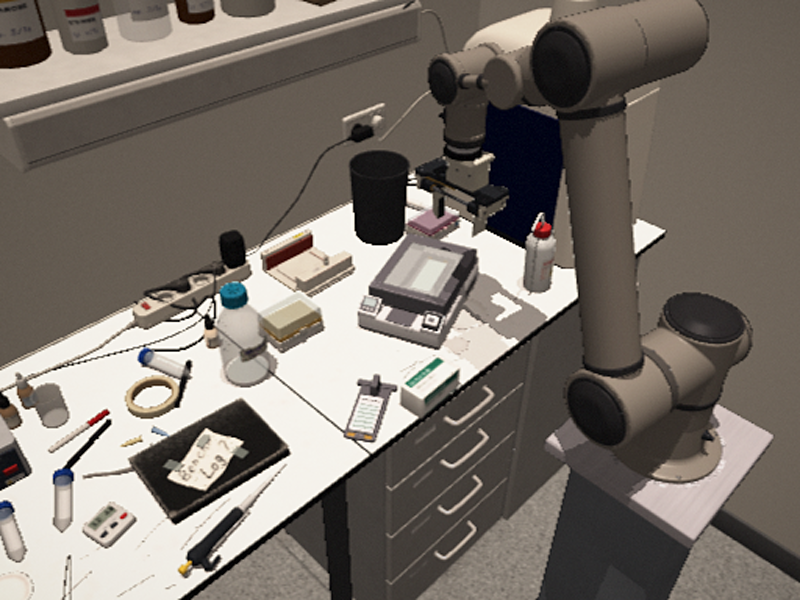

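View pics/side0.png

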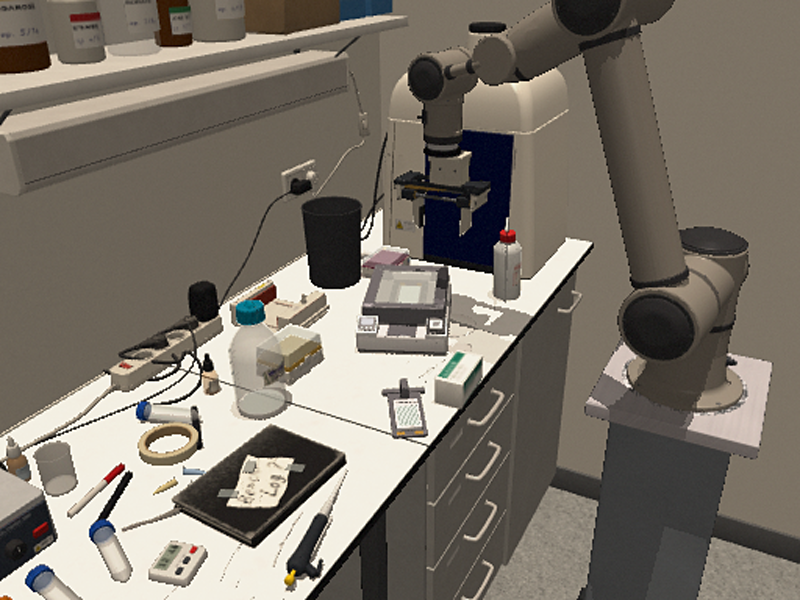

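Run:
```python
import cv2,numpy as np
from cell import robot
o=[]
for n,(u,v) in(("scene",(212,146)),("side",(222,160))):
    i=robot.read_camera(n)[:,:,::-1]; np.save(f"{n}0.npy",i)
    c=cv2.resize(i[v:v+145,u:u+100],(400,580),interpolation=cv2.INTER_CUBIC)
    for k in range(0,100,10): 
        cv2.putText(c,str(u+k),(k*4,8),0,.3,(0,0,255),1); cv2.line(c,(k*4,8),(k*4,13),(0,0,255),1)
    for k in range(0,145,10): cv2.putText(c,str(v+k),(0,k*4+4),0,.3,(0,0,255),1)
    o.append(c)
cv2.imwrite("pics/crop1.png",np.hstack(o))
```

```text
(no output)
```

View pics/crop1.png

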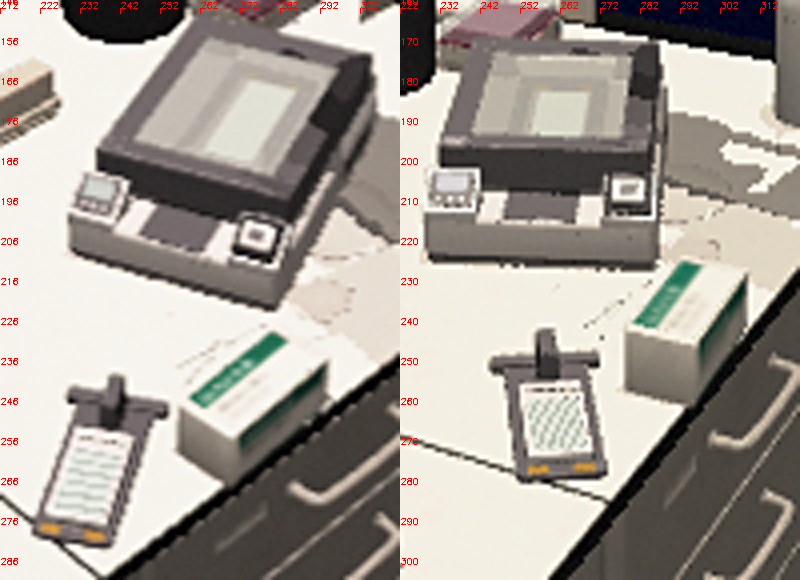

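```bash
cat > h.py <<'E'
import numpy as np,cv2
from cell import robot
from scipy.optimize import least_squares
from scipy.spatial.transform import Rotation as R
np.set_printoptions(precision=4,suppress=True)
def proj(n,P):
    m=robot.camera_model(n);A=R.from_euler('xyz',m['attitude']).as_matrix()
    p=(np.atleast_2d(P)-m['position'])@A; q=p@np.array(m['camera_matrix']).T
    return q[:,:2]/q[:,2:]
def place(s,P): # s=x,y,yaw (z=0)
    c,d=np.cos(s[2]),np.sin(s[2]);P=np.array(P,float)/1000
    return P@np.array([[c,d,0],[-d,c,0],[0,0,1]])+[s[0],s[1],0]
def fit(obs,s0):
    def f(s): return np.concatenate([(proj(n,place(s,o[0]))-o[1]).ravel() for n,o in obs.items()])
    r=least_squares(f,s0,loss='soft_l1');return r.x,f(r.x).reshape(-1,2)
def wray(px,st=None): # wrist pixel -> ray origin, dir in world
    m=robot.camera_model('wrist');K=np.array(m['camera_matrix']);M=np.array(m['mount'])
    st=st or robot.observe();T=R.from_euler('xyz',st['tool_rot']).as_matrix()
    d=(np.array(px,float)-K[:2,2])/K[0,0];t=np.hypot(*d)
    v=np.array([*(d/max(t,1e-9)*np.sin(t)),np.cos(t)])
    return np.array(st['tool_pos'])+T@M[:3,3],T@M[:3,:3]@v
def wproj(P,st=None):
    m=robot.camera_model('wrist');K=np.array(m['camera_matrix']);M=np.array(m['mount'])
    st=st or robot.observe();T=R.from_euler('xyz',st['tool_rot']).as_matrix()
    p=((np.atleast_2d(P)-st['tool_pos'])@T-M[:3,3])@M[:3,:3]
    r=np.hypot(p[:,0],p[:,1]);t=np.arctan2(r,p[:,2])
    return p[:,:2]/r[:,None]*t[:,None]*K[0,0]+K[:2,2]
E
python3 - <<'E'
from h import *
def C(n,l): 
    o={'scene':(212,146),'side':(222,160)}[n]; return (np.array(l)+.5)/4-.5+o
gp=[(-150,95,0),(-150,-95,0),(-150,95,45),(-150,-95,45)]
g={'scene':(gp,C('scene',[(70,250),(277,308),(68,215),(277,270)])),'side':(gp,C('side',[(26,263),(256,268),(27,221),(257,226)]))}
cp=[(75,-31,0),(75,31,0),(-75,-41,9),(-75,41,9)]
c={'scene':(cp,C('scene',[(33,535),(107,547),(67,388),(168,402)])),'side':(cp,C('side',[(121,479),(206,474),(91,355),(199,351)]))}
for o,s in((g,(.6,-.1,-1.57)),(c,(.5,.3,1.57))):
    s,r=fit(o,s);print(s,'\n',r.T)
    if o is g:
        but=[(-134,-72,64)]
        print('button px',proj('scene',place(s,but)),C('scene',[(257,237)]),proj('side',place(s,but)),C('side',[(228,190)]))
E
```

```text
[ 0.5989  0.0194 -1.1651] 
 [[ 0.2091  0.9068  0.3797  1.5546 -0.6691 -0.3409 -1.4305 -0.3442]
 [ 0.7336  0.5683 -0.7049 -0.2056  0.8005  1.398  -0.7336 -0.2285]]
button px [[277.6592 203.759 ]] [[275.875 204.875]] [[278.6348 208.1526]] [[278.625 207.125]]
[0.4299 0.3454 2.1432] 
 [[-0.1322  2.2281  1.2256  1.5715 -1.2632  0.1562 -0.9373 -0.6769]
 [-0.203   0.4513 -1.8701 -1.2306  2.1169  2.0098  0.7388  0.2415]]
```

```bash
python3 -m jog '[[[1,0.2,-0.06,-0.06,-0.405],[1,0.2,-0.06,-0.06,-0.405],[1,0.2,-0.06,-0.06,-0.405],[1,0.2,-0.06,-0.06,-0.405],[1,0.2,-0.06,-0.06,-0.405]]]'
python3 -m jog '[[[-1,0,0,0,0],[-1,0,0,0,0],[-1,0,0,0,0]]]'
python3 - <<'E'
from h import *
def ray0(n,p,z):
    m=robot.camera_model(n);A=R.from_euler('xyz',m['attitude']).as_matrix()
    d=A@np.linalg.inv(m['camera_matrix'])@[*p,1];return m['position']+d*(z-m['position'][2])/d[2]
print('bottle foot',ray0('scene',(156.8,235),0))
C=lambda l:(np.array(l)+.5)/4-.5+(212,146)
print('box top',[ray0('scene',p,.054)[:2] for p in C([(178,403),(240,447),(328,360),(268,332)])])
print('wash foot',ray0('scene',(346,184),0),'rack', ray0('scene',(188,216),0))
st=robot.observe();print(st['tool_pos'],st['tool_rot'],st['qpos'])
i=robot.read_camera('wrist');cv2.imwrite('pics/w1.png',cv2.resize(i[:,:,::-1],(800,600),interpolation=cv2.INTER_CUBIC))
E
```

```text
time: 0.62
tool_pos: [0.4665, 0.1933, 0.2927]
tool_rot: [-3.141, -0.0, 1.977]
contact_force: [1.7, 1.0, 0.3]
opening: 0.0918
grip_force: 0.0
time: 0.87
tool_pos: [0.4674, 0.1915, 0.2918]
tool_rot: [-3.141, 0.0, 1.976]
contact_force: [0.5, -0.0, 0.1]
opening: 0.0763
grip_force: 0.0
bottle foot [0.6933 0.4468 0.    ]
box top [array([0.3982, 0.2946]), array([0.3355, 0.2941]), array([0.3509, 0.1808]), array([0.404 , 0.1907])]
wash foot [ 0.432  -0.2077  0.    ] rack [0.6962 0.3186 0.    ]
[0.4674 0.1915 0.2918] [-3.1408  0.0005  1.9765] [ 0.2374  0.2659  1.4731 -0.0006  1.4032 -0.1682]
```

View pics/w1.png

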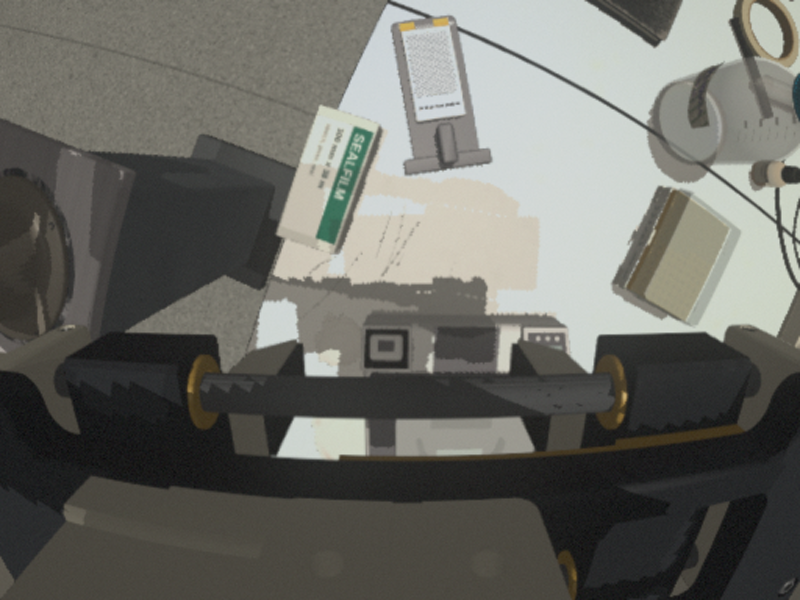

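Run:
```python
from h import *
st=robot.observe();print(st['tool_pos'],st['tool_rot'])
i=robot.read_camera('wrist')[:,:,::-1];np.save('w1.npy',i)
a=cv2.resize(i[195:245,222:382],None,fx=5,fy=5,interpolation=cv2.INTER_CUBIC)
b=cv2.resize(i[0:120,245:325],None,fx=2.9167,fy=2.9167,interpolation=cv2.INTER_CUBIC)
o=np.zeros((600,800,3),np.uint8);o[:250]=a;o[250:600,:b.shape[1]]=b
# second cassette part zoom
c=cv2.resize(i[70:115,250:320],None,fx=7,fy=7,interpolation=cv2.INTER_CUBIC)
o[260:260+315,290:290+490]=c
cv2.imwrite('pics/w1c.png',o)
```

```text
[0.4676 0.1909 0.2917] [-3.1405  0.0004  1.975 ]
```

View pics/w1c.png

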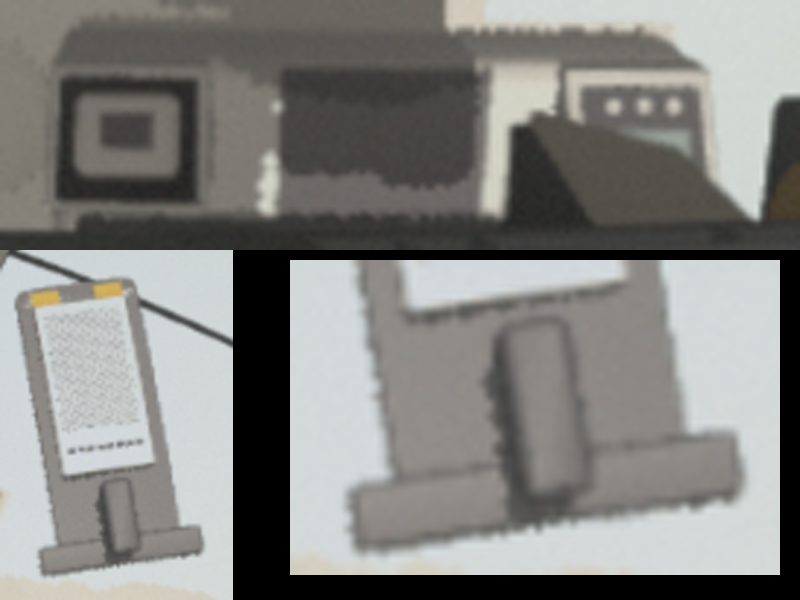

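```bash
cat > fit2.py <<'E'
from h import *
ST={'tool_pos':np.array([0.4676,0.1909,0.2917]),'tool_rot':np.array([-3.1405,0.0004,1.975])}
def C(n,l): 
    o={'scene':(212,146),'side':(222,160)}[n]; return (np.array(l)+.5)/4-.5+o
def W(l,k,o,org): return (np.array(l)-org+.5)/k-.5+o
def fit3(obs,w,s0):
    def f(s): return np.concatenate([(proj(n,place(s,o[0]))-o[1]).ravel() for n,o in obs.items()]+[(1.5*(wproj(place(s,w[0]),ST)-w[1])).ravel()])
    r=least_squares(f,s0,loss='soft_l1');return r.x,f(r.x).reshape(-1,2)
gp=[(-150,95,0),(-150,-95,0),(-150,95,45),(-150,-95,45)]
g={'scene':(gp,C('scene',[(70,250),(277,308),(68,215),(277,270)])),'side':(gp,C('side',[(26,263),(256,268),(27,221),(257,226)]))}
gw=([(-150,-95,45),(-150,95,45),(-150,-95,0),(-150,95,0)],W([(55,65),(708,70),(75,28),(660,35)],5,(222,195),(0,0)))
cp=[(75,-31,0),(75,31,0),(-75,-41,9),(-75,41,9)]
c={'scene':(cp,C('scene',[(33,535),(107,547),(67,388),(168,402)])),'side':(cp,C('side',[(121,479),(206,474),(91,355),(199,351)]))}
cw=([(-61,41,9),(-61,-41,9),(-75,41,4),(-75,-41,4),(-53,0,34),(75,0,6)],
 np.vstack([W([(350,490),(738,433),(355,550),(742,500),(543,408)],7,(250,70),(290,260)),W([(76,284)],2.9167,(245,0),(0,250))]))
for o,w,s in((g,gw,(.6,-.0,-1.2)),(c,cw,(.43,.34,2.1))):
    s,r=fit3(o,w,s);print(s,'\n',r.T)
    if o is g:
        o1,d=wray((247.3,222),ST)
        for z in(.066,.07,.074):
            p=o1+d*(z-o1[2])/d[2];q=p[:2]-s[:2];k=np.array([np.cos(s[2]),np.sin(s[2])]);print('button',z,p,'in gel',q@k,q@[-k[1],k[0]])
E
python3 fit2.py
```

```text
[ 0.5996  0.0188 -1.1796] 
 [[-0.2124  0.1083 -0.049   0.7409 -1.3611 -1.1514 -2.1308 -1.1654 -1.17
   0.21   -3.0832  1.0998]
 [ 0.148   0.4565 -1.2857 -0.3169  0.4343  1.4481 -1.0873 -0.1796  0.9994
   1.0563 -0.9256 -1.1167]]
button 0.066 [0.4803 0.1184 0.066 ] in gel -0.13757961864081653 -0.0723605985330381
button 0.07 [0.4799 0.1198 0.07  ] in gel -0.13903927656793827 -0.0721863648616786
button 0.074 [0.4795 0.1212 0.074 ] in gel -0.14049893449505998 -0.07201213119031906
[0.4316 0.3444 2.133 ] 
 [[-0.4886  1.7857  1.3673  1.6247 -1.9331 -0.5164 -1.0258 -0.7725 -1.0837
  -0.2725  0.1881  0.0996  0.7456 -0.4259]
 [-0.8511 -0.0394 -2.3625 -1.5447  1.685   1.7205  0.3415 -0.0019 -0.6005
  -0.1228  0.8889 -0.12    0.2242 -0.5411]]
```

```bash
python3 -m jog '[[[-1,-0.066,-0.0163,0.1,0.013],[-1,-0.066,-0.0163,0.1,0.013],[-1,-0.066,-0.0163,0.1,0.013],[-1,-0.066,-0.0163,0.1,0.013],[-1,-0.066,-0.0163,0.1,0.013]]]'
python3 -m jog '[[[-1,0,0,0.04,0],[-1,0,0,0.08,0],[-1,0,0,0.1,0],[-1,0,0,0.1,0],[-1,0,0,0.1,0]]]'
python3 - <<'E'
from h import *
st=robot.observe();p=st['tool_pos'];s=(.5996,.0188,-1.1796);q=p[:2]-s[:2];k=np.array([np.cos(s[2]),np.sin(s[2])]);print(p,q@k,q@[-k[1],k[0]])
a=robot.read_camera('wrist')[:,:,::-1]
b=robot.read_camera('scene')[:,:,::-1][120:264,200:392]
cv2.imwrite('pics/press.png',np.hstack([cv2.resize(a,(400,300)),cv2.resize(b,(400,300),interpolation=cv2.INTER_CUBIC)]))
E
```

```text
time: 1.38
tool_pos: [0.478, 0.1227, 0.1908]
tool_rot: [-3.138, -0.001, 1.958]
contact_force: [0.0, -0.9, 0.3]
opening: 0.0348
grip_force: 0.0
time: 1.8
tool_pos: [0.4793, 0.125, 0.0932]
tool_rot: [3.141, 0.0, 1.962]
contact_force: [0.5, 0.6, 1.3]
opening: 0.0027
grip_force: 0.0
[0.4793 0.125  0.0932] -0.14400061351077417 -0.07068882922546704
```

View pics/press.png

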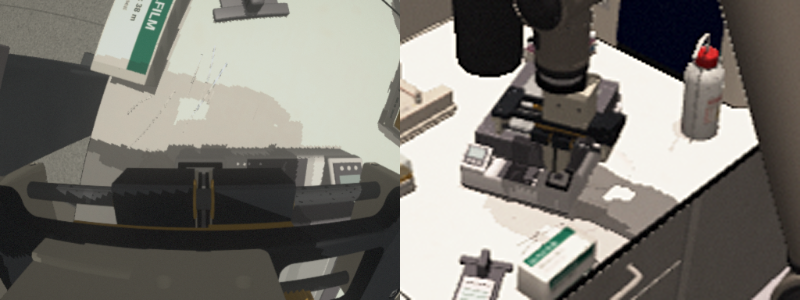

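```bash
python3 -m jog '[[[-1,0.003,0,0.010,0],[-1,0.003,0,0.013,0],[-1,0.002,0,0.016,0],[-1,0.001,0,0.018,0],[-1,0.0,0,0.020,0]]]'
python3 -m jog '[[[-1,-0.001,0,0.002,0],[-1,-0.002,0,0.004,0]]]'
```

```text
time: 2.32
tool_pos: [0.4801, 0.125, 0.0742]
tool_rot: [3.137, 0.001, 1.963]
contact_force: [-5.5, 5.8, 31.2]
opening: 0.0001
grip_force: 14.7
time: 2.48
tool_pos: [0.4804, 0.1247, 0.0734]
tool_rot: [3.136, -0.001, 1.962]
contact_force: [-20.3, 12.0, 68.5]
opening: 0.0008
grip_force: 33.8
```

```bash
python3 -m jog '[[[-1,0.002,0,-0.008,0],[-1,0.005,0,-0.02,0],[-1,0.03,0,-0.04,0],[-1,0.07,0,-0.06,0],[-1,0.1,0,-0.08,0]]]'
python3 -m jog '[[[1,0.0,0,-0.06,0],[1,0.0,0,-0.06,0],[1,0.0,0,-0.06,0],[1,0.0,0,-0.06,0],[1,0.0,0,-0.06,0]]]'
python3 - <<'E'
from h import *
st=robot.observe();print(st['tool_pos'],st['qpos'])
g=(.5996,.0188,-1.1796)
for n in('scene','side'):
    i=robot.read_camera(n)[:,:,::-1];np.save(n+'1.npy',i)
a=np.load('scene1.npy')[100:280,190:350];b=np.load('side1.npy')[100:280,200:360]
cv2.imwrite('pics/open.png',np.hstack([cv2.resize(x,(400,450),interpolation=cv2.INTER_CUBIC) for x in(a,b)]))
E
```

```text
time: 2.9
tool_pos: [0.4402, 0.2158, 0.149]
tool_rot: [-3.141, -0.0, 1.961]
contact_force: [-0.1, 2.0, 0.5]
opening: 0.0007
grip_force: 0.0
time: 3.32
tool_pos: [0.4405, 0.2149, 0.2074]
tool_rot: [-3.14, -0.0, 1.962]
contact_force: [-0.7, -0.2, -0.1]
opening: 0.0288
grip_force: 0.0
[0.4405 0.2149 0.2074] [ 0.2973  0.3045  1.6593 -0.      1.1794 -0.0943]
```

View pics/open.png

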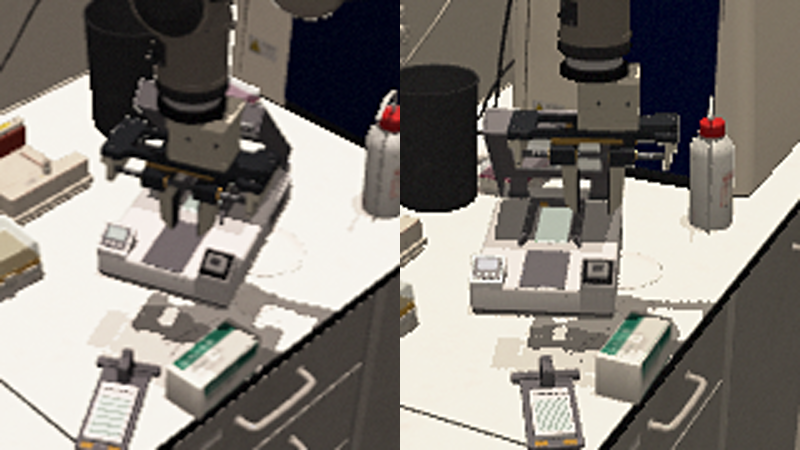

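```bash
python3 -m jog '[[[1,0.071,0.05,0,0.6],[1,0.071,0.05,0,0.6],[1,0.071,0.05,0,0.6],[1,0.071,0.05,0,0.6],[1,0.071,0.05,0,0.6]]]' >/dev/null
python3 -m jog '[[[1,0,0,0,0.6],[1,0,0,0,0.6],[1,0,0,0,0.6],[1,0,0,0,0.6],[1,0,0,0,0.6]]]' >/dev/null
python3 -m jog '[[[1,0,0,0,0.6],[1,0,0,0,0.6],[1,0,0,0,0.6],[1,0,0,0,0.6],[1,0,0,0,0.6]]]' >/dev/null
python3 -m jog '[[[1,0,0,0,0.6],[1,0,0,0,0.6],[1,0,0,0,0.6],[1,0,0,0,0.6],[1,0,0,0,0.6]]]' >/dev/null
python3 -m jog '[[[1,0,0,0,0.57],[1,0,0,0,0.57],[1,0,0,0,0.57],[1,0,0,0,0.57],[1,0,0,0,0.57]]]' 
python3 -m jog '[[[1,0,0,0.04,0],[1,0,0,0.08,0],[1,0,0,0.08,0],[1,0,0,0.08,0],[1,0,0,0.08,0]]]'
python3 - <<'E'
from h import *
st=robot.observe();print(st['tool_pos'],st['tool_rot'],st['qpos'])
c=(.4316,.3444,2.133)
q=wproj(place(c,[(-53,0,34),(75,0,6),(-75,41,9),(-75,-41,9)]));print(q)
i=robot.read_camera('wrist')[:,:,::-1].copy()
i=cv2.resize(i,(800,600),interpolation=cv2.INTER_CUBIC)
for p in q: cv2.circle(i,tuple(int(v) for v in (p+.5)*1.5625),3,(0,0,255),1)
cv2.imwrite('pics/w2.png',i)
E
```

```text
time: 5.5
tool_pos: [0.4598, 0.2994, 0.2067]
tool_rot: [3.139, 0.0, -1.014]
contact_force: [0.3, -0.9, 0.8]
opening: 0.092
grip_force: 0.0
time: 5.92
tool_pos: [0.4609, 0.3001, 0.1293]
tool_rot: [-3.141, -0.0, -1.008]
contact_force: [0.8, 0.3, 1.0]
opening: 0.0918
grip_force: 0.0
[0.4609 0.3001 0.1293] [-3.1408 -0.0001 -1.0076] [ 0.4379  0.4913  1.6024 -0.      1.0471  3.0163]
[[262.6802 197.0367]
 [262.0479 302.2885]
 [306.7299 167.0427]
 [218.2051 166.9476]]
```

View pics/w2.png

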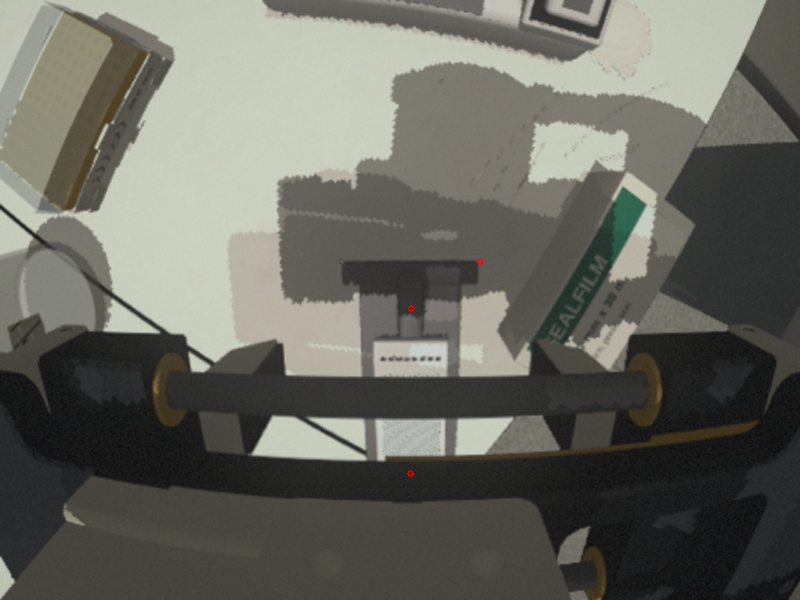

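```bash
python3 -m jog '[[[-0.13,0,0,0.0,0],[-0.13,0,0,0.0,0],[-0.13,0,0,0.0,0],[-0.13,0,0,0.0,0],[-0.13,0,0,0.0,0]]]'
python3 -m jog '[[[-0.13,0,0,0.03,0],[-0.13,0,0,0.06,0],[-0.13,0,0,0.09,0],[-0.13,0,0,0.111,0],[-0.13,0,0,0.111,0]]]'
python3 -m jog '[[[-1,0,0,0,0],[-1,0,0,0,0],[-1,0,0,0,0],[-1,0,0,0,0],[-1,0,0,0,0]]]' 40
```

```text
time: 6.38
tool_pos: [0.4603, 0.3001, 0.1287]
tool_rot: [-3.141, -0.0, -1.007]
contact_force: [0.5, 0.3, 0.6]
opening: 0.063
grip_force: 0.0
time: 6.8
tool_pos: [0.4599, 0.2999, 0.0166]
tool_rot: [3.14, -0.0, -1.007]
contact_force: [-3.8, -2.0, 9.9]
opening: 0.0404
grip_force: 4.4
time: 7.22
tool_pos: [0.4601, 0.3, 0.0173]
tool_rot: [3.141, -0.0, -1.007]
contact_force: [-0.1, -0.6, 0.7]
opening: 0.0137
grip_force: 40.1
```

```bash
python3 -m jog '[[[-1,0,0,-0.03,0],[-1,0,0,-0.06,0],[-1,0,0,-0.09,0],[-1,0,0,-0.11,0],[-1,0,0,-0.11,0]]]' 
python3 -m jog '[[[-1,0,0,0,-0.6],[-1,0,0,0,-0.6],[-1,0,0,0,-0.6],[-1,0,0,0,-0.6],[-1,0,0,0,-0.6]]]' >/dev/null
python3 -m jog '[[[-1,0,0,0,-0.6],[-1,0,0,0,-0.6],[-1,0,0,0,-0.6],[-1,0,0,0,-0.6],[-1,0,0,0,-0.6]]]' >/dev/null
python3 -m jog '[[[-1,0,0,0,-0.6],[-1,0,0,0,-0.6],[-1,0,0,0,-0.6],[-1,0,0,0,-0.6],[-1,0,0,0,-0.6]]]' >/dev/null
python3 -m jog '[[[-1,0,0,0,-0.6],[-1,0,0,0,-0.6],[-1,0,0,0,-0.6],[-1,0,0,0,-0.6],[-1,0,0,0,-0.6]]]' >/dev/null
python3 -m jog '[[[-1,0,0,0,-0.57],[-1,0,0,0,-0.57],[-1,0,0,0,-0.57],[-1,0,0,0,-0.57],[-1,0,0,0,-0.57]]]'
python3 - <<'E'
from h import *
st=robot.observe();p=st['tool_pos']
print(p,st['tool_rot'],st['opening'])
T=R.from_euler('xyz',st['tool_rot']).as_matrix()
print('shift', T.T@(np.array([.5328,.1806,p[2]])-p))
i=robot.read_camera('scene')[:,:,::-1];j=robot.read_camera('wrist')[:,:,::-1]
cv2.imwrite('pics/c1.png',np.hstack([cv2.resize(i[110:280,170:340],(400,400),interpolation=cv2.INTER_CUBIC),cv2.resize(j,(400,300))[:,:].copy() if 0 else cv2.copyMakeBorder(cv2.resize(j,(400,300)),0,100,0,0,cv2.BORDER_CONSTANT)]))
E
```

```text
time: 7.63
tool_pos: [0.4624, 0.3011, 0.1317]
tool_rot: [-3.133, -0.001, -1.007]
contact_force: [1.3, -0.1, 0.6]
opening: 0.0137
grip_force: 40.2
time: 9.72
tool_pos: [0.4595, 0.2997, 0.1259]
tool_rot: [-3.139, 0.0, 1.969]
contact_force: [-0.5, 0.6, -0.9]
opening: 0.014
grip_force: 40.2
[0.4595 0.2997 0.1259] [-3.1394  0.0001  1.9691] 0.013968118841393793
shift [-0.1382  0.0214 -0.    ]
```

View pics/c1.png

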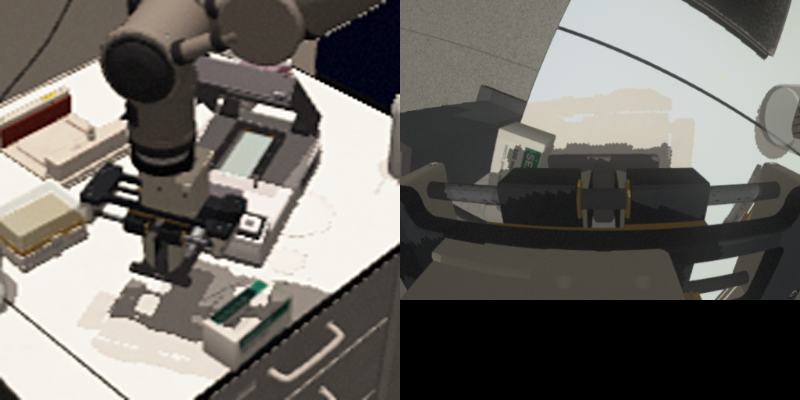

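```bash
python3 -m jog '[[[-1,-0.04,0.006,0,0],[-1,-0.08,0.012,0,0],[-1,-0.12,0.0214,0,0],[-1,-0.138,0.0214,0,0],[-1,-0.138,0.0214,0,0]]]' 
python3 -m jog '[[[-1,0,0,0.03,0],[-1,0,0,0.05,0],[-1,0,0,0.06,0],[-1,0,0,0.062,0],[-1,0,0,0.062,0]]]'
python3 - <<'E'
from h import *
for k in range(3):
    st=robot.observe();p=st['tool_pos'];s=(.5996,.0188,-1.1796);q=p[:2]-s[:2];k=np.array([np.cos(s[2]),np.sin(s[2])]);print(p,st['tool_rot'],q@k,q@[-k[1],k[0]],st['contact_force'])
    i=robot.read_camera('scene')[:,:,::-1]
j=robot.read_camera('side')[:,:,::-1];np.save('side2.npy',j);np.save('scene2.npy',i)
cv2.imwrite('pics/c2.png',np.hstack([cv2.resize(i[140:230,190:290],(400,360),interpolation=cv2.INTER_CUBIC),cv2.resize(j[150:240,210:310],(400,360),interpolation=cv2.INTER_CUBIC)]))
E
```

```text
time: 10.23
tool_pos: [0.5342, 0.1769, 0.1264]
tool_rot: [-3.141, 0.001, 1.956]
contact_force: [1.0, 0.5, -1.0]
opening: 0.0136
grip_force: 40.2
time: 10.65
tool_pos: [0.5321, 0.1811, 0.0647]
tool_rot: [-3.14, -0.0, 1.963]
contact_force: [0.2, 0.5, -0.5]
opening: 0.014
grip_force: 40.1
[0.5321 0.1811 0.0647] [-3.1402 -0.0004  1.9625] -0.17581983295391143 -0.0005072360000397807 [ 0.2223  0.4612 -0.4855]
[0.5328 0.1812 0.0657] [3.1411 0.     1.9628] -0.1756228921737437 0.0001833035070038153 [-0.1751  0.996  -0.6089]
[0.5332 0.1812 0.0662] [3.1399 0.0003 1.9628] -0.17546372592339798 0.0005391082881481993 [-0.2017  0.1193 -1.1088]
```

View pics/c2.png

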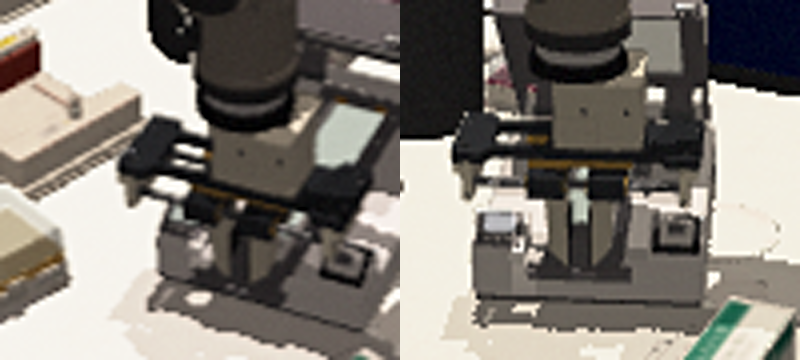

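```bash
python3 -m jog '[[[-1,0,0,0.001,0],[-1,0,0,0.002,0],[-1,0,0,0.003,0],[-1,0,0,0.003,0]]]' 
python3 -m jog '[[[-1,-0.006,0,0.0,0],[-1,-0.013,0,0,0],[-1,-0.02,0,0,0],[-1,-0.025,0,0,0],[-1,-0.025,0,0,0]]]'
python3 -m jog '[[[-1,-0.006,0,0.0,0],[-1,-0.012,0,0,0],[-1,-0.015,0,0,0],[-1,-0.015,0,0,0]]]'
```

```text
time: 11.18
tool_pos: [0.5327, 0.1806, 0.0623]
tool_rot: [3.141, 0.0, 1.963]
contact_force: [-0.7, 0.9, -0.9]
opening: 0.0137
grip_force: 40.1
time: 11.6
tool_pos: [0.5429, 0.1561, 0.0623]
tool_rot: [3.141, 0.0, 1.961]
contact_force: [1.1, -0.2, 0.2]
opening: 0.0138
grip_force: 40.1
time: 11.93
tool_pos: [0.5482, 0.1428, 0.0623]
tool_rot: [-3.141, 0.0, 1.962]
contact_force: [-0.8, -1.1, 0.2]
opening: 0.014
grip_force: 40.1
```

```bash
python3 -m jog '[[[-1,0,0,0.0005,0],[-1,0,0,0.001,0],[-1,0,0,0.001,0]]]' 
python3 -m jog '[[[-1,-0.004,0,0.0,0],[-1,-0.008,0,0,0],[-1,-0.012,0,0,0],[-1,-0.015,0,0,0],[-1,-0.015,0,0,0]]]'
python3 -m jog '[[[-1,-0.004,0,0.0,0],[-1,-0.008,0,0,0],[-1,-0.010,0,0,0],[-1,-0.01,0,0,0]]]'
```

```text
time: 12.18
tool_pos: [0.5482, 0.1429, 0.0623]
tool_rot: [3.141, 0.001, 1.963]
contact_force: [-3.2, -4.5, 8.4]
opening: 0.0138
grip_force: 40.3
time: 12.6
tool_pos: [0.5535, 0.1308, 0.0623]
tool_rot: [3.141, -0.001, 1.962]
contact_force: [-4.0, 4.8, 9.1]
opening: 0.0138
grip_force: 40.2
time: 12.93
tool_pos: [0.5572, 0.1218, 0.0623]
tool_rot: [3.141, -0.002, 1.962]
contact_force: [-5.3, 4.8, 8.5]
opening: 0.0138
grip_force: 40.1
```

```bash
python3 -m jog '[[[-1,0,-0.001,-0.0005,0],[-1,0,-0.001,-0.0005,0]]]' 
python3 -m jog '[[[-1,-0.004,0,0.0,0],[-1,-0.008,0,0,0],[-1,-0.010,0,0,0],[-1,-0.01,0,0,0]]]'
python3 -m jog '[[[-1,-0.004,0,0.0,0],[-1,-0.008,0,0,0],[-1,-0.010,0,0,0],[-1,-0.01,0,0,0]]]'
```

```text
time: 13.1
tool_pos: [0.5566, 0.1208, 0.0623]
tool_rot: [3.141, -0.0, 1.963]
contact_force: [-2.1, 3.9, 5.9]
opening: 0.0136
grip_force: 40.2
time: 13.43
tool_pos: [0.5609, 0.1111, 0.0623]
tool_rot: [3.14, 0.0, 1.963]
contact_force: [-0.8, 1.3, 6.3]
opening: 0.014
grip_force: 40.2
time: 13.77
tool_pos: [0.5647, 0.1018, 0.0623]
tool_rot: [3.14, 0.0, 1.963]
contact_force: [-1.4, 2.3, 4.9]
opening: 0.0135
grip_force: 40.2
```

```bash
python3 -m jog '[[[-0.13,0,0,0,0],[-0.13,0,0,0,0],[-0.13,0,0,0,0],[-0.13,0,0,0,0],[-0.13,0,0,0,0]]]' 
python3 -m jog '[[[-0.13,0,0,-0.01,0],[-0.13,0,0,-0.03,0],[-0.13,0.01,0,-0.045,0],[-0.13,0.04,0,-0.06,0],[-0.13,0.08,0,-0.08,0]]]'
python3 -m jog '[[[0,0.04,0,-0.03,0.1],[1,0.04,0,-0.03,0.5],[1,0.04,0,-0.03,0.5],[1,0.04,0,-0.03,0.5],[1,0.04,0,-0.03,0.5]]]'
python3 -m jog '[[[1,0,0,0,0.6],[1,0,0,0,0.6],[1,0,0,0,0.6],[1,0,0,0,0.6],[1,0,0,0,0.6]]]'
python3 -m jog '[[[1,0,0,0,0.47],[1,0,0,0,0.47],[1,0,0,0,0.47],[1,0,0,0,0.47],[1,0,0,0,0.47]]]'
python3 - <<'E'
from h import *
st=robot.observe();p=st['tool_pos'];s=(.5996,.0188,-1.1796);q=p[:2]-s[:2];k=np.array([np.cos(s[2]),np.sin(s[2])]);print(p,st['tool_rot'],q@k,q@[-k[1],k[0]],st['qpos'])
for n in('scene','side','wrist'): np.save(n+'3.npy',robot.read_camera(n)[:,:,::-1])
E
```

```text
time: 14.18
tool_pos: [0.5647, 0.1016, 0.0621]
tool_rot: [3.14, 0.001, 1.963]
contact_force: [0.5, -0.0, 5.8]
opening: 0.0387
grip_force: 2.7
time: 14.6
tool_pos: [0.5344, 0.172, 0.1406]
tool_rot: [-3.14, 0.0, 1.959]
contact_force: [0.3, 0.9, -0.0]
opening: 0.0401
grip_force: 0.0
time: 15.02
tool_pos: [0.5189, 0.2104, 0.1707]
tool_rot: [-3.141, 0.0, 1.459]
contact_force: [-0.3, 0.8, -0.3]
opening: 0.0681
grip_force: 0.0
time: 15.43
tool_pos: [0.5191, 0.2097, 0.1702]
tool_rot: [-3.141, 0.001, 0.859]
contact_force: [1.2, 0.2, -1.0]
opening: 0.0917
grip_force: 0.0
time: 15.85
tool_pos: [0.5192, 0.2097, 0.1702]
tool_rot: [-3.142, 0.001, 0.392]
contact_force: [0.2, -0.4, -0.7]
opening: 0.0919
grip_force: 0.0
[0.5192 0.2097 0.1702] [-3.1416  0.001   0.3917] -0.2071636785555502 -0.0015680081358224736 [ 0.2471  0.4634  1.5219 -0.0001  1.1574  1.4263]
```

```bash
python3 -m jog '[[[1,0.001,0,0.04,0],[1,0.001,0,0.08,0],[1,0.001,0,0.1,0],[1,0.001,0,0.114,0],[1,0.001,0,0.114,0]]]' 
python3 -m jog '[[[1,0,0.006,0,0],[1,0,0.012,0,0],[1,0,0.018,0,0],[1,0,0.024,0,0],[1,0,0.024,0,0]]]'
python3 -m jog '[[[1,0,0.005,0,0],[1,0,0.01,0,0],[1,0,0.015,0,0],[1,0,0.02,0,0],[1,0,0.02,0,0]]]'
```

```text
time: 16.42
tool_pos: [0.5182, 0.2098, 0.0531]
tool_rot: [-3.141, 0.007, 0.396]
contact_force: [-0.8, -0.5, -0.5]
opening: 0.0918
grip_force: 0.0
time: 16.83
tool_pos: [0.5307, 0.1871, 0.0574]
tool_rot: [3.141, -0.002, 0.392]
contact_force: [0.6, 0.2, 1.0]
opening: 0.0917
grip_force: 0.0
time: 17.25
tool_pos: [0.5377, 0.169, 0.0565]
tool_rot: [3.141, -0.0, 0.392]
contact_force: [0.5, -0.2, 0.6]
opening: 0.0917
grip_force: 0.0
```

```bash
python3 -m jog '[[[1,0,0.004,0,0],[1,0,0.008,0,0],[1,0,0.012,0,0],[1,0,0.016,0,0],[1,0,0.02,0,0]]]'
python3 -m jog '[[[1,0,0.003,0,0],[1,0,0.006,0,0],[1,0,0.009,0,0],[1,0,0.012,0,0],[1,0,0.015,0,0]]]'
python3 - <<'E'
from h import *
st=robot.observe();p=st['tool_pos'];s=(.5996,.0188,-1.1796);q=p[:2]-s[:2];k=np.array([np.cos(s[2]),np.sin(s[2])]);print(p,q@k,q@[-k[1],k[0]],st['contact_force'])
c=robot.read_camera('scene')[:,:,::-1];np.save('scene4.npy',c)
E
```

```text
time: 17.67
tool_pos: [0.545, 0.151, 0.0564]
tool_rot: [3.142, -0.0, 0.393]
contact_force: [-0.9, 1.2, 1.9]
opening: 0.0917
grip_force: 0.8
time: 18.08
tool_pos: [0.5507, 0.1372, 0.0564]
tool_rot: [3.142, -0.0, 0.393]
contact_force: [-0.2, 1.2, 1.1]
opening: 0.0913
grip_force: 0.8
[0.5507 0.1372 0.0564] -0.1281416953677011 -7.342469667262406e-05 [-0.1895  1.2287  1.0809]
```

```bash
python3 -m jog '[[[1,0,0.002,0,0],[1,0,0.004,0,0],[1,0,0.006,0,0],[1,0,0.008,0,0],[1,0,0.008,0,0]]]'
python3 -m jog '[[[1,0,0.001,0,0],[1,0,0.002,0,0],[1,0,0.003,0,0],[1,0,0.003,0,0]]]'
python3 -m jog '[[[1,0,0.001,0,0],[1,0,0.002,0,0],[1,0,0.002,0,0]]]'
```

```text
time: 18.55
tool_pos: [0.5538, 0.1297, 0.0564]
tool_rot: [3.141, -0.0, 0.393]
contact_force: [0.2, 0.2, -0.1]
opening: 0.092
grip_force: 0.0
time: 18.88
tool_pos: [0.5548, 0.1271, 0.0564]
tool_rot: [3.141, -0.0, 0.393]
contact_force: [-0.5, -0.5, 0.0]
opening: 0.0917
grip_force: 0.2
time: 19.13
tool_pos: [0.5556, 0.1253, 0.0564]
tool_rot: [3.141, -0.0, 0.393]
contact_force: [-0.1, 0.8, -0.1]
opening: 0.0918
grip_force: 0.2
```

```bash
python3 -m jog '[[[1,0,0.001,0,0],[1,0,0.002,0,0],[1,0,0.002,0,0]]]'
python3 -m jog '[[[1,0,0.001,0,0],[1,0,0.002,0,0],[1,0,0.002,0,0]]]'
python3 -m jog '[[[1,0,0.001,0,0],[1,0,0.002,0,0],[1,0,0.002,0,0]]]'
```

```text
time: 19.38
tool_pos: [0.5563, 0.1237, 0.0564]
tool_rot: [-3.141, -0.0, 0.393]
contact_force: [-0.5, 1.1, -0.7]
opening: 0.0919
grip_force: 0.6
time: 19.63
tool_pos: [0.5564, 0.1234, 0.0565]
tool_rot: [-3.139, 0.0, 0.393]
contact_force: [-3.0, 9.4, 2.2]
opening: 0.0917
grip_force: 4.9
time: 19.88
tool_pos: [0.5564, 0.1233, 0.0566]
tool_rot: [-3.137, 0.0, 0.393]
contact_force: [-5.1, 17.4, 4.6]
opening: 0.0919
grip_force: 9.0
```

```bash
python3 -m jog '[[[1,0,-0.01,0,0],[1,0,-0.03,0,0],[1,0,-0.06,0,0],[1,0,-0.07,-0.01,0],[1,0,-0.08,-0.04,0]]]'
python3 -m jog '[[[1,0,-0.03,-0.04,0],[1,0,-0.06,-0.08,0],[1,0,-0.09,-0.1,0],[1,0,-0.09,-0.1,0],[1,0,-0.09,-0.1,0]]]'
python3 - <<'E'
from h import *
s=(.5996,.0188,-1.1796)
for n in('scene','side'):
    i=robot.read_camera(n)[:,:,::-1].copy();g=cv2.cvtColor(i,cv2.COLOR_BGR2GRAY).astype(np.float32)
    # predicted fin/shoulder rear edge; profile along gel x beside the fin (y=+-30) on deck level z=54
    for y in(-36,36):
        X=np.arange(-90,-20,4);P=proj(n,place(s,[(x,y,54) for x in X])).astype(np.float32)
        v=cv2.remap(g,P[:,0].reshape(1,-1),P[:,1].reshape(1,-1),1)[0];print(n,y,dict(zip(X.tolist(),v.astype(int).tolist())))
E
```

```text
time: 20.3
tool_pos: [0.5241, 0.1941, 0.0934]
tool_rot: [-3.141, 0.008, 0.394]
contact_force: [-0.9, 0.7, 1.0]
opening: 0.092
grip_force: 0.0
time: 20.72
tool_pos: [0.4932, 0.279, 0.1994]
tool_rot: [3.141, -0.006, 0.396]
contact_force: [0.6, -0.8, -0.8]
opening: 0.0914
grip_force: 0.0
scene -36 {-90: 225, -86: 227, -82: 220, -78: 217, -74: 211, -70: 176, -66: 96, -62: 57, -58: 106, -54: 109, -50: 115, -46: 159, -42: 165, -38: 154, -34: 87, -30: 83, -26: 93, -22: 79}
scene 36 {-90: 241, -86: 241, -82: 241, -78: 241, -74: 239, -70: 221, -66: 128, -62: 70, -58: 102, -54: 109, -50: 87, -46: 55, -42: 44, -38: 42, -34: 42, -30: 55, -26: 66, -22: 84}
side -36 {-90: 217, -86: 228, -82: 241, -78: 245, -74: 245, -70: 204, -66: 152, -62: 99, -58: 43, -54: 59, -50: 76, -46: 100, -42: 123, -38: 139, -34: 149, -30: 108, -26: 77, -22: 74}
side 36 {-90: 234, -86: 234, -82: 235, -78: 235, -74: 237, -70: 229, -66: 179, -62: 120, -58: 78, -54: 68, -50: 78, -46: 84, -42: 86, -38: 88, -34: 90, -30: 91, -26: 91, -22: 91}
```

```bash
python3 -c "
from cell import robot
print(robot.hand_in())"
```

```text
the job is handed in; nothing more can be done
None
```

I handed the job in with the cover open and the cassette turned round and pushed into the rails nose first until it hit a hard stop; the hand-in call returned no verdict. That it is fully home rests on where the push stopped and how sharply the force rose, since camera edge readings put it there only to within several millimetres.

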